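Mesh the splined key in the router lift and hold the brake released

TASK

Lift the T-handled splined key out of the wooden rack, turn it until its four splines line up with the cross-shaped socket in the square hub of the router-lift gearbox, slide it in and press it fully home against the spring, until its round collar sits on the hub; this releases the lift's brake. Finish while still gripping the key and holding it down, because the spring pushes it out as soon as you let go. Leave the round-handled nut driver standing in the rack.

Things in the scene. Friction and masses are not known exactly. Their poses are not given: they have to be found in the camera images.
- key: T-handled splined key, 94 mm tall, 0.15 to 0.31 kg, upright in one rack hole, hanging by its collar, tip 30 mm above the table. Origin: centre of the lower tip, z up the stem, x along the T-bar. Stem: 40 mm long, four steel splines, a plus sign in section, 31 mm tip to tip, each 8 mm wide, along x and along y; lower edges rounded 2 mm. Collar: 46 mm diameter, 40 to 46 mm above the tip.
- key_bar (a point): centre of the key's black T-bar, 81 mm above its tip, on its axis; axes as the key. The bar is 80 long (x) x 20 wide (y) x 26 mm high, over a 22 mm neck of 16 mm diameter that stands on the collar. Grip it from above across the 20 mm width, at the middle.
- hub_mouth (a point): centre of the socket's mouth in the top face of the square steel hub (46 x 46 mm), 75 mm above the table; z up. x, y run along the arms of the cross-shaped socket, square to the hub's sides; quarter turns are alike. Arms 10 mm wide, cross 35 mm tip to tip: splines have 1 mm to spare each side. Socket floor at rest 30 mm below the mouth; key home (collar on hub): tip 40 mm below.
- brake (a joint): travel of the spring-loaded floor of the socket (m): 0 when up, about 0.010 when the key is home with its collar on the hub. The spring resists with 5 N at 0 and 10 N at 0.010, and lifts the key by itself if it is let go.
- gearbox: router-lift gearbox, fixed to the table, place and yaw vary: aluminium base plate 120 (x) x 100 (y) x 12 mm, the square hub standing in its middle to 75 mm, a grey round drive tube on its +x side up to 50 mm high. The hub starts at any yaw on it and stiff friction (1.5 N m) keeps it there. Origin: centre of the underside, z up.
- rack: open wooden rack, fixed to the table, place and yaw vary: 220 (x) x 66 (y) x 70 mm high, a plate on two feet with two 38 mm holes at x = -55 and +55 mm. Origin: centre of the underside, z up. The key hangs in one hole, the nut driver in the other.
- nut_driver: nut driver, to be left alone: upright round black handle up to 31 mm diameter on a black 46 mm collar, 112 mm tall, its top 142 mm above the table, hanging in the rack's other hole. Origin: centre of its lower tip, z up.
There are look-alikes about, which are no part of the job. Leave any blue or pink look-alike of the key alone.

How it is judged:
By the outcome, as a careful person would: the job done as asked, in the order asked, and still so for the second after the job is handed in, while the arm keeps its last pose, push and grip.
It also fails if it takes over 43 s, if anything falls off the work surface, if the arm or the gripper's body presses on something with over 40 N, if the wrist force passes 120 N, or if a joint passes its speed limit or range.

ROBOT

A 7-joint arm with a two-finger parallel gripper is mounted at the origin on the work surface. World frame = base frame: x ahead of the robot, y to its left, z up, the work surface at z = 0. Lengths are in m, angles in degrees, forces in N, time in s.
With the tool pointing down it reaches from about 0.4 to 0.925 m from the base axis. Payload 5.6 kg.
Tool frame: the origin (TCP) lies midway between the tips of the shut fingers; the grasp point (between the pads) lies 19 mm behind it (ctrl.tcp_to_grasp is the distance from the TCP to the grasp point, in m); z points along the fingers, y is the line along which they close (so a half turn about z gives the same grasp; the last joint's range is limited). The gripper opens to 85 mm and grips with 20 to 120 N. Pads are 22 mm wide; open, the fingers measure 114 mm over their backs; the gripper's body (76 mm by 85 mm) begins 54 mm behind the grasp point. The pads swing forward as they close: fully open they stand 13 mm farther back than shut.
Start: joints at [-66.921, 26.786, -0.665, 91.828, 0.344, 61.387, -3.226], TCP at [0.28, 0.586, 0.231] pointing down, gripper open.
Joint ranges: [-144.91, 144.91], [-17.63, 115.5], [-89.93, 88.59], [15.96, 139.68], [-74.01, 254.01], [8.47, 105.57], [-167.45, 167.45]. Speed limits (degrees/s): [147.25, 147.25, 180, 180, 180, 180, 180].

INTERFACE

Orientations are given as a 3x3 rotation matrix whose columns are the frame's x, y, z axes.
In Python, from station import ctrl gives the robot as it stands. The module is installed in compiled form; this text tells all that it offers.
- The arm moves only by the tool arm_command, never from a script. Its argument "motion" is a list of rows, each an object of numbers: "tx", "ty", "tz": the shift along the world's x, y, z in mm; "spin": the turn about the world's z in degrees; "claw": the closure in counts, from 0 (fully open) to 255 (shut). A call has 1 to 12 rows; each row shifts and turns the commanded pose from where the row before left it; what a row does not reach is not made up. A row lasts 1/12 s, in which the tool goes at most 41.7 mm and 7.16 degrees, less where a joint would pass 70% of its speed; a pose out of reach is approached as far as the arm can. A call is refused whole if a number of a shift passes 41.7 or a number of a turn 7.16, either way. A call with a gripper value outside its range is refused whole. The fingers move at their own pace and stop on an object; the grip force is fixed at half the most. Time passes only in rows, so rows that do not move let the fingers close. It gives the time, the measured TCP pose, the force, the opening and the grip force at its end, in the units of the state.
- ctrl.read_state(): the state, without advancing time (a new reading comes with each control period).
- ctrl.camera(name): name is "scene" or "top" or "wrist"; returns a dict with "color" (480x640x3 uint8, red, green, blue), "mtx" (3x3 intrinsics, pixels), "xyz" and "orientation" of the camera in the world; the wrist camera has in their place "T_tool_cam" (4x4, takes a point from camera to tool coordinates, whose origin is the TCP and whose axes are the flange's). Camera axes: x right, y down, z forward; pixel columns grow to the right and rows downward; lengths in m; the calibration is good to about 2 mm. A picture is of the moment at which its call begins: read the wrist's pose just before it. There is no depth.
- ctrl.finish_job(): hands the job in; it is judged then, once.
The state is a dict: "clock": time; "joint_pos": joint angles; "dq": joint speeds; "effort": joint torques, N m; "tcp_pos": TCP position; "tool_rot": TCP orientation; "contact_force": force on the tool from outside, world axes, zero at the start; "wrist_torque": the same for the moment, N m; "gripper_width": finger opening in m; "grasp_force": force on a finger pad.
Only numpy, scipy, OpenCV 4.12 (cv2) and the standard library are available. Lean on these libraries where they do the work, as an engineer would, in place of code of your own. Each camera call takes 0.05 s, during which the arm holds its last target. There are 200 camera calls.

## Working session

There is one attempt and no reset: what is moved stays moved. The work goes in short steps, Python scripts to look and compute and a tool call to move; the robot and the scene stay as the last step left them, time stands still between calls to the robot, and variables do not carry over. Pictures are saved under pics/ and viewed, at most 10 in all, crops included, and the job is handed in when it is done.

Besides the shell and the picture viewer there is one more tool, called after "Emit:" as a command line: name --argument value ..., lists and objects as JSON in quotes. arm_command: Moves the arm, as the interface text tells. Its arguments: {"type":"object","properties":{"motion":{"type":"array"}},"required":["motion"]}

```bash
mkdir -p pics
cat > h.py <<'E'
import numpy as np, cv2
from station import ctrl
def cam(n):
    s=ctrl.read_state(); c=ctrl.camera(n)
    if n=="wrist":
        T=np.array(c["T_tool_cam"]); R=np.array(s["tool_rot"])
        c["orientation"]=R@T[:3,:3]; c["xyz"]=np.array(s["tcp_pos"])+R@T[:3,3]
    return c
def ray(c,uv,z):
    d=np.array(c["orientation"])@np.linalg.inv(c["mtx"])@np.array([uv[0],uv[1],1.0])
    o=np.array(c["xyz"]); return o+d*(z-o[2])/d[2]
def save(c,name): cv2.imwrite("pics/"+name,c["color"][:,:,::-1])
E
python3 - <<'E'
from h import *
s=ctrl.read_state();print(s["clock"],s["tcp_pos"],s["tool_rot"],s["gripper_width"])
for n in("top","scene"):
    c=cam(n);save(c,n+"0.png");np.savez(n+"0.npz",**c);print(n,c["mtx"],c["xyz"],c["orientation"])
E
```

```text
0.0 [0.28009437 0.58593785 0.23033174] [[-9.02220914e-01  4.31273670e-01 -6.65450581e-04]
 [ 4.31274171e-01  9.02219429e-01 -1.64053482e-03]
 [-1.07137030e-04 -1.76711647e-03 -9.99998433e-01]] 0.0855928587471264
top [[614.61613832   0.         316.29787237]
 [  0.         614.61613832 233.61503332]
 [  0.           0.           1.        ]] [0.42137127 0.10956325 1.34382412] [[ 0.00510283 -0.9907733   0.13543349]
 [-0.99977997 -0.00781042 -0.0194682 ]
 [ 0.02034637 -0.13530435 -0.99059515]]
scene [[541.74796665   0.         320.78663383]
 [  0.         541.74796665 234.71671306]
 [  0.           0.           1.        ]] [ 1.31541288 -0.12046395  0.63248642] [[ 0.25889511  0.54505375 -0.79742695]
 [ 0.96590294 -0.14797189  0.21245195]
 [-0.00219904 -0.8252398  -0.56477821]]
```

View pics/top0.png

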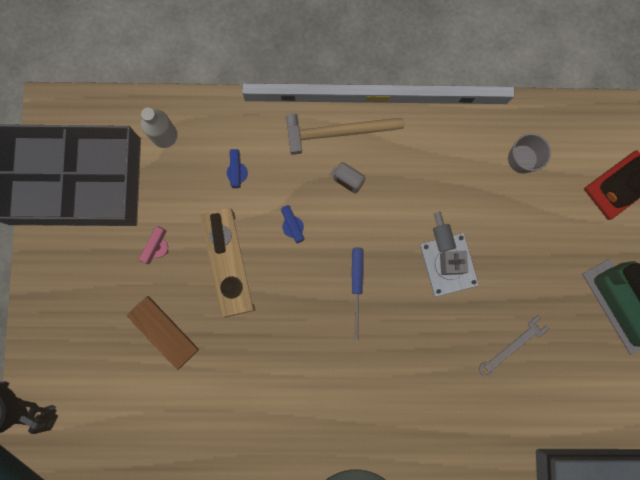

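View pics/scene0.png

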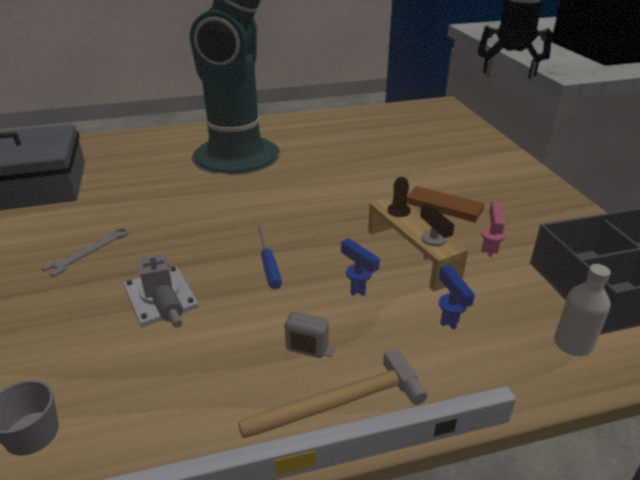

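The top view shows the key's black bar at about (218,233) in the rack, the nut driver at (231,287), and the hub cross at (455,262) with its tube towards (440,225). The blue and pink look-alikes are clear of the key.

Run:
```python
from h import *
c=dict(np.load("top0.npz"));g=c["color"].astype(int)
def blob(m,x0,y0,x1,y1,z,name):
    k=np.zeros(m.shape,np.uint8);k[y0:y1,x0:x1]=m[y0:y1,x0:x1]
    cs,_=cv2.findContours(k,0,1);q=max(cs,key=cv2.contourArea)
    r=cv2.minAreaRect(q);b=np.array([ray(c,p,z)[:2] for p in cv2.boxPoints(r)])
    e=[b[1]-b[0],b[2]-b[1]];L=max(e,key=np.linalg.norm)
    print(name,r,"ctr",b.mean(0).round(4),"sides",[np.linalg.norm(v).round(4) for v in e],"yaw",np.degrees(np.arctan2(L[1],L[0])).round(1))
dark=g.max(2)<50
blob(dark,200,205,240,262,.124,"bar")
blob(dark,210,268,250,305,.13,"nut")
print("hub cross ray",ray(c,(455,262),.075))
print("bar/hub wide", g[262,446],g[233,218],g[240,226])
s=ctrl.read_state();R=np.array(s["tool_rot"]);print("tool y yaw",np.degrees(np.arctan2(R[1,1],R[0,1])))
i=c["color"][225:305,415:490,::-1];j=c["color"][195:315,190:265,::-1]
cv2.imwrite("pics/crop.png",np.hstack([cv2.resize(i,(375,400),interpolation=2),cv2.resize(j,(250,400),interpolation=2)]))
```

```text
bar ((217.37998962402344, 233.15997314453125), (37.476661682128906, 8.9095458984375), 81.8698959350586) ctr [0.5877 0.2832] sides [np.float64(0.0178), np.float64(0.0758)] yaw -170.5
nut ((229.0, 286.0), (16.0, 14.0), 90.0) ctr [0.4821 0.2568] sides [np.float64(0.0275), np.float64(0.0314)] yaw -178.7
hub cross ray [ 0.5375158  -0.20430394  0.075     ]
bar/hub wide [107 102 103] [47 40 32] [114 110 109]
tool y yaw 64.45495998077982
```

View pics/crop.png

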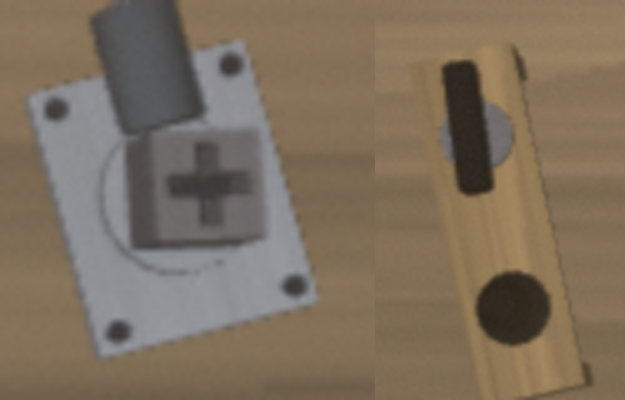

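The bar is about 76–80 mm long, centred at (0.588, 0.283) with yaw near 9.5°. The hub is at about (0.538, -0.204), yaw near 0°. I'm moving above the key.

Emit:
arm_command --motion '[{"tx": 25.7, "ty": -25.2, "spin": 2.9}, {"tx": 25.7, "ty": -25.2, "spin": 2.9}, {"tx": 25.7, "ty": -25.2, "spin": 2.9}, {"tx": 25.7, "ty": -25.2, "spin": 2.9}, {"tx": 25.7, "ty": -25.2, "spin": 2.9}, {"tx": 25.7, "ty": -25.2, "spin": 2.9}, {"tx": 25.7, "ty": -25.2, "spin": 2.9}, {"tx": 25.7, "ty": -25.2, "spin": 2.9}, {"tx": 25.7, "ty": -25.2, "spin": 2.9}, {"tx": 25.7, "ty": -25.2, "spin": 2.9}, {"tx": 25.7, "ty": -25.2, "spin": 2.9}, {"tx": 25.7, "ty": -25.2, "spin": 2.9}]'

```text
schema error: expected keys tx, ty, tz, spin, claw
```

Emit:
arm_command --motion '[{"tz": 0}, {"tz": 0}, {"tz": 0}]'

```text
schema error: expected keys tx, ty, tz, spin, claw
```

Run:
```python
from h import *
c=cam("wrist");save(c,"w1.png");np.savez("w1.npz",**c);print(c["xyz"],c["orientation"])
```

```text
[0.21288777 0.61847587 0.3736504 ] [[ 0.43056642  0.86379119  0.26168176]
 [ 0.90255764 -0.41158869 -0.12642963]
 [-0.00150355  0.29061923 -0.95683761]]
```

View pics/w1.png

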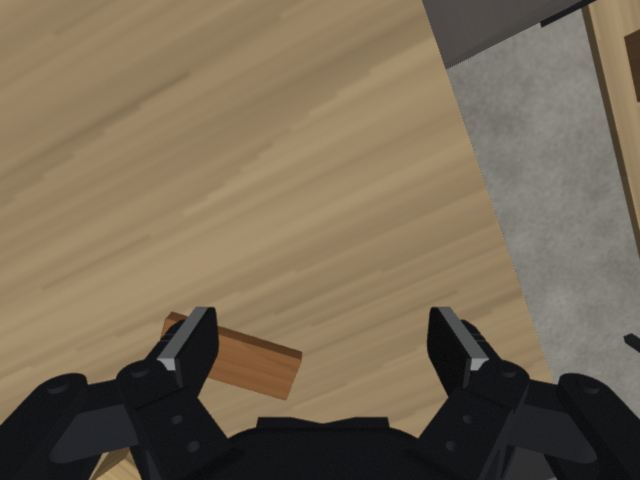

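The moves were refused because every row needs all five keys, so this wrist view shows only the start pose. I'll resend.

Emit:
arm_command --motion '[{"tx": 25.7, "ty": -25.2, "tz": 0, "spin": 2.9, "claw": 0}, {"tx": 25.7, "ty": -25.2, "tz": 0, "spin": 2.9, "claw": 0}, {"tx": 25.7, "ty": -25.2, "tz": 0, "spin": 2.9, "claw": 0}, {"tx": 25.7, "ty": -25.2, "tz": 0, "spin": 2.9, "claw": 0}, {"tx": 25.7, "ty": -25.2, "tz": 0, "spin": 2.9, "claw": 0}, {"tx": 25.7, "ty": -25.2, "tz": 0, "spin": 2.9, "claw": 0}, {"tx": 25.7, "ty": -25.2, "tz": 0, "spin": 2.9, "claw": 0}, {"tx": 25.7, "ty": -25.2, "tz": 0, "spin": 2.9, "claw": 0}, {"tx": 25.7, "ty": -25.2, "tz": 0, "spin": 2.9, "claw": 0}, {"tx": 25.7, "ty": -25.2, "tz": 0, "spin": 2.9, "claw": 0}, {"tx": 25.7, "ty": -25.2, "tz": 0, "spin": 2.9, "claw": 0}, {"tx": 25.7, "ty": -25.2, "tz": 0, "spin": 2.9, "claw": 0}]'

```text
clock: 1.15
tcp_pos: [0.5896, 0.2825, 0.2311]
tool_rot: [[-0.987, -0.163, -0.0], [-0.163, 0.987, -0.0], [0.0, -0.0, -1.0]]
contact_force: [-0.1, 0.9, -0.1]
gripper_width: 0.0856
grasp_force: 0.0
```

Emit:
arm_command --motion '[{"tx": 0, "ty": 0, "tz": 0, "spin": 0, "claw": 0}, {"tx": 0, "ty": 0, "tz": 0, "spin": 0, "claw": 0}, {"tx": 0, "ty": 0, "tz": 0, "spin": 0, "claw": 0}]'

```text
clock: 1.4
tcp_pos: [0.5881, 0.2844, 0.2308]
tool_rot: [[-0.987, -0.16, -0.001], [-0.16, 0.987, 0.0], [0.001, 0.001, -1.0]]
contact_force: [0.3, -0.0, -0.2]
gripper_width: 0.0853
grasp_force: 0.0
```

Run:
```python
from h import *
c=cam("wrist");save(c,"w2.png");np.savez("w2.npz",**c);print(c["xyz"],c["orientation"])
```

```text
[0.51469682 0.27271253 0.37409844] [[-0.16114132  0.94470338  0.28560285]
 [ 0.98693084  0.1539536   0.04760054]
 [ 0.00099881  0.28954068 -0.95716519]]
```

View pics/w2.png

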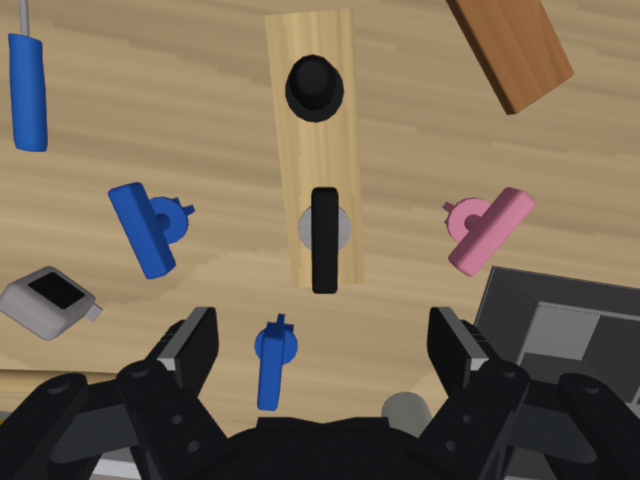

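The wrist view shows the key bar at about (325,240), centred between the fingers, with the nut driver behind it at (315,88). I'll measure the bar here.

Run:
```python
from h import *
c=dict(np.load("w2.npz"));g=c["color"].astype(int)
k=np.zeros(g.shape[:2],np.uint8);k[175:305,295:355]=(g.max(2)<60)[175:305,295:355]
cs,_=cv2.findContours(k,0,1);q=max(cs,key=cv2.contourArea);r=cv2.minAreaRect(q);print(r)
for z in(.124,.111):
    b=np.array([ray(c,p,z)[:2] for p in cv2.boxPoints(r)]);print(z,b.round(4).tolist(),b.mean(0))
    e=[b[1]-b[0],b[2]-b[1]];L=max(e,key=np.linalg.norm);print([np.linalg.norm(v).round(4) for v in e],np.degrees(np.arctan2(L[1],L[0]))%180)
print([int(v) for v in g[160:310:5,325].max(1)])
```

```text
((324.0, 240.0), (104.0, 26.0), 90.0)
0.124 [[0.5499, 0.2707], [0.547, 0.2885], [0.6247, 0.3022], [0.6279, 0.2827]] [0.58738633 0.28601496]
[np.float64(0.0181), np.float64(0.0788)] 9.949659966309165
0.111 [[0.5518, 0.2706], [0.5487, 0.2894], [0.6304, 0.3037], [0.6338, 0.2832]] [0.59116469 0.28670641]
[np.float64(0.0191), np.float64(0.0829)] 9.94965996630915
[182, 182, 183, 183, 184, 181, 13, 27, 27, 28, 26, 27, 27, 28, 28, 26, 24, 23, 24, 24, 26, 24, 26, 26, 25, 25, 23, 173, 171, 171]
```

Emit:
arm_command --motion '[{"tx": 0, "ty": 1.5, "tz": -15, "spin": 0.6, "claw": 0}, {"tx": 0, "ty": 0, "tz": -25, "spin": 0, "claw": 0}, {"tx": 0, "ty": 0, "tz": -25, "spin": 0, "claw": 0}, {"tx": 0, "ty": 0, "tz": -25, "spin": 0, "claw": 0}, {"tx": 0, "ty": 0, "tz": -25, "spin": 0, "claw": 0}, {"tx": 0, "ty": 0, "tz": -15, "spin": 0, "claw": 0}, {"tx": 0, "ty": 0, "tz": -8, "spin": 0, "claw": 0}, {"tx": 0, "ty": 0, "tz": 0, "spin": 0, "claw": 80}, {"tx": 0, "ty": 0, "tz": 0, "spin": 0, "claw": 255}, {"tx": 0, "ty": 0, "tz": 0, "spin": 0, "claw": 255}, {"tx": 0, "ty": 0, "tz": 0, "spin": 0, "claw": 255}, {"tx": 0, "ty": 0, "tz": 0, "spin": 0, "claw": 255}]'

```text
clock: 2.45
tcp_pos: [0.5894, 0.286, 0.0947]
tool_rot: [[-0.985, -0.171, 0.002], [-0.171, 0.985, 0.001], [-0.002, 0.001, -1.0]]
contact_force: [0.2, -0.5, 1.0]
gripper_width: 0.0254
grasp_force: 0.0
```

Emit:
arm_command --motion '[{"tx": 0, "ty": 0, "tz": 0, "spin": 0, "claw": 255}, {"tx": 0, "ty": 0, "tz": 0, "spin": 0, "claw": 255}, {"tx": 0, "ty": 0, "tz": 0, "spin": 0, "claw": 255}, {"tx": 0, "ty": 0, "tz": 0, "spin": 0, "claw": 255}, {"tx": 0, "ty": 0, "tz": 0, "spin": 0, "claw": 255}, {"tx": 0, "ty": 0, "tz": 0, "spin": 0, "claw": 255}]'

```text
clock: 2.95
tcp_pos: [0.5894, 0.2861, 0.0946]
tool_rot: [[-0.985, -0.171, 0.002], [-0.171, 0.985, 0.001], [-0.002, 0.001, -1.0]]
contact_force: [-1.1, 0.0, 7.1]
gripper_width: 0.0196
grasp_force: 59.7
```

The key is gripped (19.6 mm opening, 60 N). I'm lifting it, then travelling to just short of the hub.

Emit:
arm_command --motion '[{"tx": 0, "ty": 0, "tz": 8, "spin": 0, "claw": 255}, {"tx": 0, "ty": 0, "tz": 16, "spin": 0, "claw": 255}, {"tx": 0, "ty": 0, "tz": 20, "spin": 0, "claw": 255}, {"tx": 0, "ty": 0, "tz": 20, "spin": 0, "claw": 255}, {"tx": 0, "ty": 0, "tz": 20, "spin": 0, "claw": 255}, {"tx": 0, "ty": 0, "tz": 20, "spin": 0, "claw": 255}, {"tx": 0, "ty": 0, "tz": 20, "spin": 0, "claw": 255}, {"tx": 0, "ty": 0, "tz": 6, "spin": 0, "claw": 255}]'

```text
clock: 3.62
tcp_pos: [0.5898, 0.2859, 0.2265]
tool_rot: [[-0.985, -0.171, 0.004], [-0.171, 0.985, 0.002], [-0.004, 0.001, -1.0]]
contact_force: [0.5, 0.3, -2.5]
gripper_width: 0.0188
grasp_force: 58.9
```

Emit:
arm_command --motion '[{"tx": -1, "ty": -15, "tz": 0, "spin": 0, "claw": 255}, {"tx": -2, "ty": -30, "tz": 0, "spin": -1, "claw": 255}, {"tx": -2, "ty": -38, "tz": 0, "spin": -1, "claw": 255}, {"tx": -2, "ty": -38, "tz": 0, "spin": -1, "claw": 255}, {"tx": -2, "ty": -38, "tz": 0, "spin": -1, "claw": 255}, {"tx": -2, "ty": -38, "tz": 0, "spin": -1, "claw": 255}, {"tx": -2, "ty": -38, "tz": 0, "spin": -1, "claw": 255}, {"tx": -2, "ty": -38, "tz": 0, "spin": -1, "claw": 255}, {"tx": -2, "ty": -38, "tz": 0, "spin": -1, "claw": 255}, {"tx": -2, "ty": -38, "tz": 0, "spin": -1, "claw": 255}, {"tx": -2, "ty": -38, "tz": 0, "spin": -1, "claw": 255}, {"tx": -2, "ty": -38, "tz": 0, "spin": 0, "claw": 255}]'

```text
clock: 4.62
tcp_pos: [0.5635, -0.142, 0.2217]
tool_rot: [[-1.0, 0.004, -0.003], [0.004, 1.0, 0.0], [0.003, 0.0, -1.0]]
contact_force: [1.6, 0.5, -3.0]
gripper_width: 0.0189
grasp_force: 58.9
```

Emit:
arm_command --motion '[{"tx": 0, "ty": -11, "tz": 0, "spin": 0, "claw": 255}, {"tx": 0, "ty": 0, "tz": 0, "spin": 0, "claw": 255}, {"tx": 0, "ty": 0, "tz": 0, "spin": 0, "claw": 255}, {"tx": 0, "ty": 0, "tz": 0, "spin": 0, "claw": 255}, {"tx": 0, "ty": 0, "tz": 0, "spin": 0, "claw": 255}]'

```text
clock: 5.03
tcp_pos: [0.5655, -0.1486, 0.2226]
tool_rot: [[-1.0, 0.0, -0.001], [0.0, 1.0, 0.001], [0.001, 0.001, -1.0]]
contact_force: [0.8, 0.6, -2.0]
gripper_width: 0.019
grasp_force: 59.1
```

Run:
```python
from h import *
c=cam("wrist");save(c,"w3.png");np.savez("w3.npz",**c);print(c["xyz"],c["orientation"])
```

```text
[ 0.49107378 -0.14851038  0.36592274] [[-6.26910205e-04  9.57156006e-01  2.89572077e-01]
 [ 9.99998826e-01  1.95119847e-04  1.51999924e-03]
 [ 1.39837514e-03  2.89572690e-01 -9.57155004e-01]]
```

View pics/w3.png

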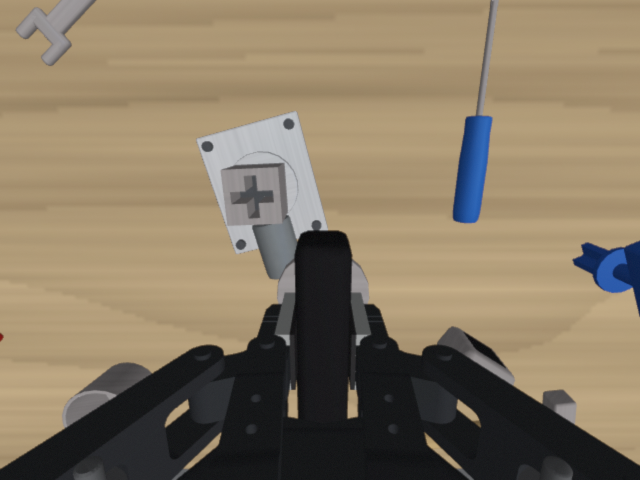

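The wrist view shows the key held with its bar along the tool axis (near end at v≈232). The hub's cross is at about (252,196), turned a few degrees. I'll measure the cross and the grip offset.

Run:
```python
from h import *
c=dict(np.load("w3.npz"));im=c["color"]
# rectify hub top plane: 0.2 mm/px around guess
o=ray(c,(252,196),.075);print("guess",o)
S=5;N=300
w=np.float32([[o[0]+sx*.03,o[1]+sy*.03] for sx,sy in((-1,-1),(1,-1),(1,1),(-1,1))])
def proj(p): 
    q=np.array(c["mtx"])@np.array(c["orientation"]).T@(np.array([*p,.075])-c["xyz"]);return q[:2]/q[2]
src=np.float32([proj(p) for p in w]);dst=np.float32([[0,0],[N,0],[N,N],[0,N]])
W=cv2.warpPerspective(im,cv2.getPerspectiveTransform(src,dst),(N,N))  # col = x, row = y, 5px/mm
g=cv2.cvtColor(W,cv2.COLOR_RGB2GRAY)
cr=g[50:250,50:250];t,_=cv2.threshold(cr,0,255,cv2.THRESH_OTSU);print("otsu",t)
m=np.zeros_like(g);m[50:250,50:250]=(cr<t)*255
cs,_=cv2.findContours(m,0,1);q=min([q for q in cs if cv2.contourArea(q)>2000],key=lambda q:np.hypot(*(np.array(cv2.minAreaRect(q)[0])-150)))
h=cv2.convexHull(q);r=cv2.minAreaRect(q);print("cross",r,"area mm2",cv2.contourArea(q)/25)
ct=np.array(r[0]);print("ctr",o[:2]+(ct-150)/5000)
V=W[:,:,::-1].copy();cv2.drawContours(V,[q],-1,(0,0,255),1);cv2.drawContours(V,[np.intp(cv2.boxPoints(r))],-1,(0,255,0),1)
cv2.imwrite("pics/rect.png",cv2.resize(V,(600,600)))
# bar
gg=im.max(2).astype(int);print([(v,int(np.sum(gg[v,285:365]<60)),(285+np.where(gg[v,285:365]<60)[0][[0,-1]]).tolist() if (gg[v,285:365]<60).any() else 0) for v in range(228,300,6)])
z=.2226+.019+.013
print("bar end z",z,ray(c,(323,231),z),ray(c,(323,250),z-0.0))
```

```text
guess [ 0.53770101 -0.20546922  0.075     ]
otsu 116.0
cross ((153.71023559570312, 149.22805786132812), (152.27586364746094, 152.95367431640625), 47.327816009521484) area mm2 568.08
ctr [ 0.53844306 -0.20562361]
[(228, 0, 0), (234, 44, [301, 344]), (240, 50, [298, 347]), (246, 53, [296, 348]), (252, 56, [295, 350]), (258, 57, [294, 350]), (264, 56, [295, 350]), (270, 56, [295, 350]), (276, 56, [295, 350]), (282, 56, [295, 350]), (288, 55, [296, 350]), (294, 56, [295, 350])]
bar end z 0.2546 [ 0.5201879  -0.14814389  0.2546    ] [ 0.52659257 -0.14813677  0.2546    ]
```

View pics/rect.png

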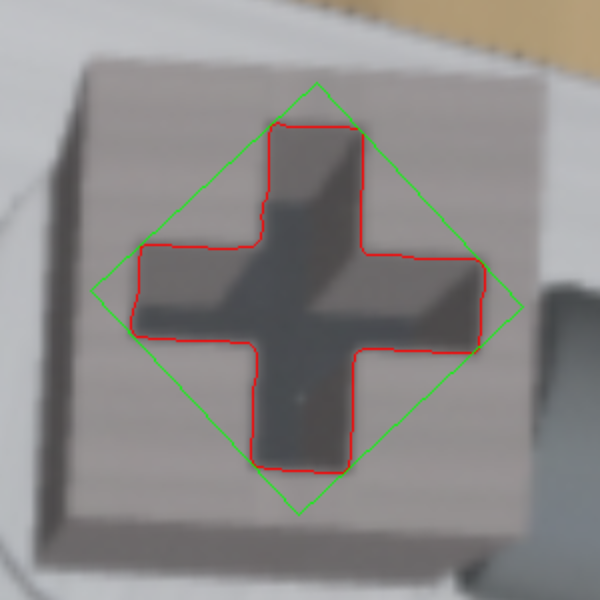

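The rectified view of the hub top shows a clean cross, yaw about +2.4°, centred at (0.5384, -0.2056). To place the key in the grip along its bar, I'll fit the collar circle (radius 23 mm) in the same picture.

Run:
```python
from h import *
from scipy.optimize import least_squares
c=dict(np.load("w3.npz"));im=c["color"].astype(int)
# collar: light grey neutral (low chroma), bright; background wood is warm
ch=im[:,:,0]-im[:,:,2];br=im.max(2)
L=[];Rr=[]
for v in range(258,300,2):
    row=(ch[v]<22)&(br[v]>75)
    l=[u for u in range(268,300) if row[u]]; r=[u for u in range(348,378) if row[u]]
    if v%6==0: print(v,[tuple(int(a) for a in im[v,u]) for u in (272,282,290,355,362,372)],l[:1],r[-1:])
    L.append((v,l[0] if l else None));Rr.append((v,r[-1] if r else None))
print(L,Rr)
```

```text
258 [(107, 112, 114), (118, 125, 130), (117, 124, 127), (182, 161, 126), (184, 162, 127), (184, 162, 127)] [268] []
264 [(102, 106, 108), (116, 122, 128), (114, 110, 110), (135, 131, 134), (179, 158, 123), (180, 158, 123)] [268] [357]
270 [(96, 100, 102), (111, 116, 120), (152, 148, 148), (152, 148, 148), (134, 123, 111), (180, 158, 123)] [268] [361]
276 [(91, 94, 97), (141, 136, 136), (150, 146, 146), (150, 146, 147), (150, 147, 147), (181, 159, 124)] [269] [364]
282 [(185, 163, 127), (155, 150, 151), (155, 150, 151), (157, 153, 153), (157, 153, 154), (186, 164, 128)] [278] [367]
288 [(188, 166, 130), (151, 148, 148), (151, 147, 147), (152, 148, 149), (153, 148, 149), (193, 170, 133)] [278] [367]
294 [(185, 163, 128), (149, 145, 146), (83, 84, 84), (83, 85, 84), (148, 144, 145), (186, 164, 128)] [277] [368]
[(258, 268), (260, 268), (262, 268), (264, 268), (266, 268), (268, 268), (270, 268), (272, 268), (274, 268), (276, 269), (278, 271), (280, 279), (282, 278), (284, 278), (286, 278), (288, 278), (290, 278), (292, 278), (294, 277), (296, 277), (298, 277)] [(258, None), (260, 353), (262, 355), (264, 357), (266, 359), (268, 360), (270, 361), (272, 362), (274, 363), (276, 364), (278, 365), (280, 366), (282, 367), (284, 367), (286, 367), (288, 367), (290, 367), (292, 368), (294, 368), (296, 368), (298, 368)]
```

Run:
```python
from h import *
im=np.load("w3.npz")["color"][225:345,250:400,::-1]
cv2.imwrite("pics/col.png",cv2.resize(im,(750,600),interpolation=2))
```

```text
(no output)
```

View pics/col.png

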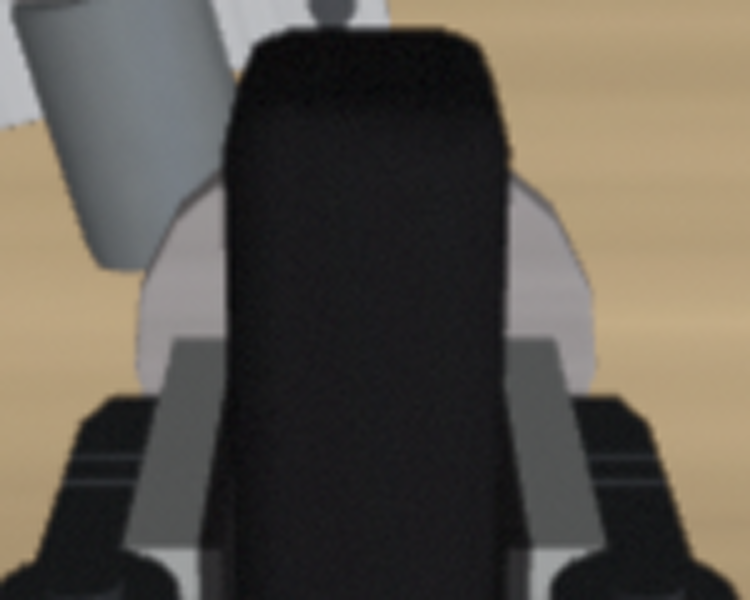

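The crop shows the collar's top face on both sides of the bar, with arcs running from (352,262) to (369,294) and from (294,261) to (278,298) in full-image pixels.

Run:
```python
from h import *
from scipy.optimize import least_squares
c=dict(np.load("w3.npz"))
P=[(352.4,262),(359.6,267.6),(365,277),(368.4,284),(369.4,294),(294.4,261.4),(285.6,268),(279.6,279),(277.4,288),(278,298)]
for z in(.202,.204,.206):
    X=np.array([ray(c,p,z)[:2] for p in P])
    f=least_squares(lambda q:np.hypot(*(X-q[:2]).T)-.023,[.5655,-.1486])
    f3=least_squares(lambda q:np.hypot(*(X-q[:2]).T)-q[2],[.5655,-.1486,.023])
    print(z,f.x,(f.fun*1e3).round(2),"free R",f3.x)
# bar centre cols 295..350
print(ray(c,(322.7,270),.252))
```

```text
0.202 [ 0.56717396 -0.14786939] [-0.32  0.12 -0.17  0.23  0.11 -0.23  0.42  0.19  0.06 -0.35] free R [ 0.5671995  -0.14786849  0.02301552]
0.204 [ 0.56671035 -0.14786062] [-0.25  0.13 -0.26  0.05 -0.16 -0.13  0.44  0.1  -0.12 -0.64] free R [ 0.5662707  -0.14787632  0.02273471]
0.206 [ 0.56625251 -0.14785131] [-0.16  0.14 -0.34 -0.11 -0.43 -0.02  0.47  0.02 -0.29 -0.91] free R [ 0.5653419  -0.14788415  0.0224539 ]
[ 0.53455372 -0.14822204  0.252     ]
```

Relative to the key, the hub is at dx -28.4, dy -57.6, yaw +2.4°. I'll align above the socket, descend to just over the mouth, and check from the two fixed cameras.

Emit:
arm_command --motion '[{"tx": -8, "ty": -16, "tz": 0, "spin": 1.2, "claw": 255}, {"tx": -10, "ty": -21, "tz": 0, "spin": 1.2, "claw": 255}, {"tx": -8, "ty": -16, "tz": 0, "spin": 0, "claw": 255}, {"tx": -2.4, "ty": -4.6, "tz": -10, "spin": 0, "claw": 255}, {"tx": 0, "ty": 0, "tz": -20, "spin": 0, "claw": 255}, {"tx": 0, "ty": 0, "tz": -20, "spin": 0, "claw": 255}, {"tx": 0, "ty": 0, "tz": -15, "spin": 0, "claw": 255}, {"tx": 0, "ty": 0, "tz": -9, "spin": 0, "claw": 255}, {"tx": 0, "ty": 0, "tz": 0, "spin": 0, "claw": 255}, {"tx": 0, "ty": 0, "tz": 0, "spin": 0, "claw": 255}, {"tx": 0, "ty": 0, "tz": 0, "spin": 0, "claw": 255}, {"tx": 0, "ty": 0, "tz": 0, "spin": 0, "claw": 255}]'

```text
clock: 6.08
tcp_pos: [0.5382, -0.208, 0.1504]
tool_rot: [[-0.999, -0.04, 0.002], [-0.04, 0.999, -0.0], [-0.002, -0.001, -1.0]]
contact_force: [-0.0, 1.4, -2.5]
gripper_width: 0.0194
grasp_force: 59.2
```

Run:
```python
from h import *
s=ctrl.read_state();R=np.array(s["tool_rot"]);print(s["tcp_pos"],np.degrees(np.arctan2(R[1,1],R[0,1]))-90)
print("err from plan mm",(np.array(s["tcp_pos"])[:2]-[.5655-.0284,-.1486-.0576])*1e3)
c=cam("scene");t=cam("top")
a=cv2.resize(c["color"][200:340,100:240],(400,400),interpolation=2);b=cv2.resize(t["color"][215:315,405:505],(400,400),interpolation=2)
cv2.imwrite("pics/chk.png",np.hstack([a,b])[:,:,::-1])
```

```text
[ 0.53821715 -0.20802913  0.15039278] 2.274949334535748
err from plan mm [ 1.11715492 -1.82913385]
```

View pics/chk.png

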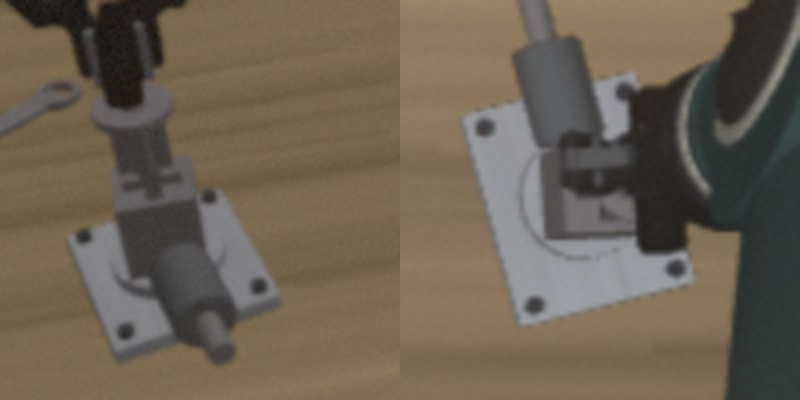

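The scene view shows the key upright over the cross with its splines parallel to the arms; the top view is mostly blocked by the arm. The measured pose is (+1.1, -1.8) mm off plan, so I'll correct that.

Emit:
arm_command --motion '[{"tx": -1.1, "ty": 1.8, "tz": -4, "spin": 0.1, "claw": 255}, {"tx": 0, "ty": 0, "tz": -3, "spin": 0, "claw": 255}, {"tx": 0, "ty": 0, "tz": 0, "spin": 0, "claw": 255}, {"tx": 0, "ty": 0, "tz": 0, "spin": 0, "claw": 255}, {"tx": 0, "ty": 0, "tz": 0, "spin": 0, "claw": 255}]'

```text
clock: 6.6
tcp_pos: [0.5362, -0.2063, 0.1422]
tool_rot: [[-0.999, -0.041, -0.0], [-0.041, 0.999, 0.0], [0.0, 0.0, -1.0]]
contact_force: [0.5, 0.4, -1.8]
gripper_width: 0.0189
grasp_force: 59.2
```

Emit:
arm_command --motion '[{"tx": 0.9, "ty": 0, "tz": 0, "spin": 0, "claw": 255}, {"tx": 0, "ty": 0, "tz": -2, "spin": 0, "claw": 255}, {"tx": 0, "ty": 0, "tz": -2, "spin": 0, "claw": 255}, {"tx": 0, "ty": 0, "tz": -2, "spin": 0, "claw": 255}, {"tx": 0, "ty": 0, "tz": -1, "spin": 0, "claw": 255}, {"tx": 0, "ty": 0, "tz": 0, "spin": 0, "claw": 255}, {"tx": 0, "ty": 0, "tz": 0, "spin": 0, "claw": 255}]'

```text
clock: 7.18
tcp_pos: [0.5371, -0.2062, 0.1352]
tool_rot: [[-0.999, -0.041, -0.0], [-0.041, 0.999, 0.0], [0.0, 0.0, -1.0]]
contact_force: [0.7, 0.0, -2.4]
gripper_width: 0.0193
grasp_force: 59.2
```

There's no contact force with the tip nominally 4 mm inside the mouth. Continuing down.

Emit:
arm_command --motion '[{"tx": 0, "ty": 0, "tz": -2, "spin": 0, "claw": 255}, {"tx": 0, "ty": 0, "tz": -3, "spin": 0, "claw": 255}, {"tx": 0, "ty": 0, "tz": -3, "spin": 0, "claw": 255}, {"tx": 0, "ty": 0, "tz": -2, "spin": 0, "claw": 255}, {"tx": 0, "ty": 0, "tz": 0, "spin": 0, "claw": 255}, {"tx": 0, "ty": 0, "tz": 0, "spin": 0, "claw": 255}]'

```text
clock: 7.68
tcp_pos: [0.5371, -0.2062, 0.1251]
tool_rot: [[-0.999, -0.041, -0.0], [-0.041, 0.999, 0.0], [0.0, 0.0, -1.0]]
contact_force: [0.1, 0.1, -2.4]
gripper_width: 0.019
grasp_force: 59.2
```

Emit:
arm_command --motion '[{"tx": 0, "ty": 0, "tz": -3, "spin": 0, "claw": 255}, {"tx": 0, "ty": 0, "tz": -4, "spin": 0, "claw": 255}, {"tx": 0, "ty": 0, "tz": -4, "spin": 0, "claw": 255}, {"tx": 0, "ty": 0, "tz": -3, "spin": 0, "claw": 255}, {"tx": 0, "ty": 0, "tz": -2, "spin": 0, "claw": 255}, {"tx": 0, "ty": 0, "tz": -2, "spin": 0, "claw": 255}, {"tx": 0, "ty": 0, "tz": -2, "spin": 0, "claw": 255}, {"tx": 0, "ty": 0, "tz": -2, "spin": 0, "claw": 255}, {"tx": 0, "ty": 0, "tz": 0, "spin": 0, "claw": 255}, {"tx": 0, "ty": 0, "tz": 0, "spin": 0, "claw": 255}]'

```text
clock: 8.52
tcp_pos: [0.5372, -0.2062, 0.1036]
tool_rot: [[-0.999, -0.041, 0.0], [-0.041, 0.999, 0.0], [-0.0, 0.0, -1.0]]
contact_force: [-0.3, 1.2, 5.6]
gripper_width: 0.0191
grasp_force: 60.2
```

The spring is pushing back with about 8 N net. I'll press on in small steps.

Emit:
arm_command --motion '[{"tx": 0, "ty": 0, "tz": -2, "spin": 0, "claw": 255}, {"tx": 0, "ty": 0, "tz": -2, "spin": 0, "claw": 255}, {"tx": 0, "ty": 0, "tz": 0, "spin": 0, "claw": 255}, {"tx": 0, "ty": 0, "tz": 0, "spin": 0, "claw": 255}, {"tx": 0, "ty": 0, "tz": 0, "spin": 0, "claw": 255}]'

```text
clock: 8.93
tcp_pos: [0.5373, -0.2062, 0.0999]
tool_rot: [[-0.999, -0.041, 0.001], [-0.041, 0.999, 0.0], [-0.001, 0.0, -1.0]]
contact_force: [-1.4, 1.5, 7.1]
gripper_width: 0.0189
grasp_force: 60.5
```

Emit:
arm_command --motion '[{"tx": 0, "ty": 0, "tz": -1, "spin": 0, "claw": 255}, {"tx": 0, "ty": 0, "tz": 0, "spin": 0, "claw": 255}, {"tx": 0, "ty": 0, "tz": 0, "spin": 0, "claw": 255}]'

```text
clock: 9.18
tcp_pos: [0.5373, -0.2063, 0.0996]
tool_rot: [[-0.999, -0.041, 0.001], [-0.041, 0.999, 0.0], [-0.001, 0.0, -1.0]]
contact_force: [-3.5, 1.9, 11.8]
gripper_width: 0.0192
grasp_force: 61.2
```

The last 1 mm moved the key only 0.3 mm while the force rose by 5 N, so the collar has met the hub. I'll add a little hold-down push.

Emit:
arm_command --motion '[{"tx": 0, "ty": 0, "tz": -1, "spin": 0, "claw": 255}, {"tx": 0, "ty": 0, "tz": -0.7, "spin": 0, "claw": 255}, {"tx": 0, "ty": 0, "tz": 0, "spin": 0, "claw": 255}, {"tx": 0, "ty": 0, "tz": 0, "spin": 0, "claw": 255}, {"tx": 0, "ty": 0, "tz": 0, "spin": 0, "claw": 255}, {"tx": 0, "ty": 0, "tz": 0, "spin": 0, "claw": 255}]'

```text
clock: 9.68
tcp_pos: [0.5374, -0.2062, 0.0995]
tool_rot: [[-0.999, -0.041, 0.001], [-0.041, 0.999, 0.0], [-0.001, 0.0, -1.0]]
contact_force: [-7.3, 3.8, 23.9]
gripper_width: 0.0192
grasp_force: 63.1
```

Run:
```python
from h import *
c=cam("scene")
cv2.imwrite("pics/fin.png",cv2.resize(c["color"][180:340,80:240],(600,600),interpolation=2)[:,:,::-1])
```

```text
(no output)
```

View pics/fin.png

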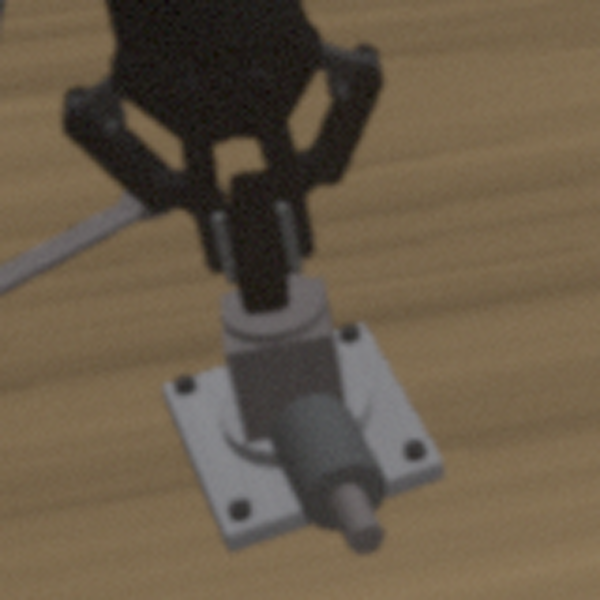

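The final view shows the collar flush on the hub, near (275,305) in the crop, with the key still gripped and pressed down. The height didn't change as the force rose to 24 N, so it's fully home and I'm handing in.

```bash
python3 -c "
from station import ctrl
print(ctrl.finish_job())"
```

```text
the job is handed in; nothing more can be done
None
```

The key is in the hub socket with its collar seated on the hub, still gripped and held down with about 24 N, and the job was handed in at about 10 s; the nut driver was not touched, and I did not read the brake joint itself.

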